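# Press the keyed wheel arbor into its hub

## Task

Pull the red knob of the dust slide all the way out, past its detent, so that the hub of the blue nest lies open. Then take the keyed arbor (black head, brass key) from the rack, push it into the hub, turning it until the key slips into the keyway, and keep pushing against the spring until its collar sits fully down on the hub. Finish while still gripping the arbor's head and holding it pressed home (do not let go), and leave the orange-headed plug, the can, the grinding wheel and the wrench where they are.

Things in the scene. Friction and masses are not known exactly. Their poses are not given: they have to be found in the camera images.
- nest: Blue nest, 160 x 160 mm, 62 mm high, fixed, turned about the vertical; it holds the steel hub (face 38 mm in radius, 70 mm above the bench). Origin on the bench, under the hub's axis; z up, axes as hub_mouth. Two low guide rails for the dust slide (up to 76 mm above the bench) stand 29 to 37 mm either side of its middle line, from 43 to 93 mm out along -y.
- hub_mouth (a point): Centre of the hub's mouth, on its top face. z up, along the bore: 26 mm in diameter. The keyway is a slot in the bore wall, 10.5 mm wide, out to 19.5 mm from the axis, open at the top, on the side of this +x axis; a yellow line on the nest points along +x too. The dust slide, shut or drawn up to 20 mm, covers the mouth at the start and comes out along -y.
- slide_knob (a point): Middle of the dust slide's red grip: upright cylinder 22 mm in diameter, 30 mm high (15 mm above and below this point), on a 12 mm stem; the top of the slide's plate is 23 mm below this point. Axes as hub_mouth: it is pulled level along -y. The plate is 56 mm wide, 4 mm thick, 1 mm above the hub's face.
- dust_slide (a joint): How far the dust slide is out, m: 0 = shut over the hub, 0.065 = stop, fully out. A spring-ball detent holds it at each end (humps near 0.006 and 0.058); about 2 N slides it between them and about 6 N takes it over a hump; it stays where it is left. Out past the second hump it leaves room for the arbor's collar.
- arbor_grip (a point): Centre of the keyed arbor's black cylindrical head, 30 mm in diameter, 45 mm high (22.5 mm above and below). z: its axis, up; +x: the side of the key, shown by a yellow stripe on the head's top and on the collar. It starts upright in one of the two holes of the wooden rack, collar on the rack's top; the two plugs may be in either hole.
- arbor_collar (a point): Centre of the underside of the arbor's steel collar (48 mm in diameter, 8 mm thick, directly under the head), 30.5 mm below arbor_grip; axes as arbor_grip. It meets hub_mouth when the arbor is home.
- arbor: The whole arbor, 103 mm long, about 0.35 kg; origin at the lower end of its shaft, 80.5 mm below arbor_grip, same axes. Shaft under the collar: 24 mm in diameter, 50 mm long, tapered nose. Its lowest 20 mm is a plain pilot; the 30 mm above carry the brass key, 8 mm wide, out to 17 mm from the axis. With pilot in and key off the keyway it stops with the collar 30 mm above the hub.
- rack: Wooden rack, fixed, 100 x 210 mm, 60 mm high, with two holes 36 mm across, 55 mm from its middle along its +y and -y. Origin: middle of its underside. Each plug's shaft stands 50 mm deep in a hole.
- ejector (a joint): Travel, m, of the spring-loaded brass pad in the bore: 0 = up, 38 mm below the hub's face; 0.012 when the arbor is fully home. It pushes up with 6 N at 0 and 12 N at 0.012, more than the arbor's weight, so a released arbor rises again.
- plain_plug_grip (a point): Centre of the orange head of a plain plug without a key, else the same size as the arbor, in the other hole of the rack. Leave it there.
- can_mid (a point): Middle of a drinks can, 66 mm in diameter, 115 mm high, standing on the bench. Leave it.
- wheel_mid (a point): Middle of a reddish grinding wheel lying flat, 100 mm in diameter, 20 mm thick. Leave it.
- wrench_grip (a point): Handle of a steel wrench about 180 mm long lying on the bench. Leave it.

How it is judged:
By the outcome, as a careful person would: the job done as asked, in the order asked, and still so for the second after the job is handed in, while the arm keeps its last pose, push and grip.
It also fails if it takes over 58 s, if anything falls off the work surface, if the arm or the gripper's body presses on something with over 40 N, if the wrist force passes 120 N, or if a joint passes its speed limit or range.

## Robot

A 6-joint arm with a two-finger parallel gripper is mounted at the origin on the work surface. World frame = base frame: x ahead of the robot, y to its left, z up, the work surface at z = 0. Lengths are in m, angles in rad, forces in N, time in s.
With the tool pointing down it reaches from about 0.325 to 0.925 m from the base axis. Payload 3.1 kg.
Tool frame: the origin (TCP) lies midway between the tips of the shut fingers; the grasp point (between the pads) lies 19 mm behind it; x points along the fingers, y is the direction in which the jaws open and shut, and the axes are right-handed (so a half turn about x gives the same grasp; the last joint's range is limited). The gripper opens to 85 mm and grips with 20 to 120 N. Pads are 22 mm wide; open, the fingers measure 114 mm over their backs; the gripper's body (76 mm by 85 mm) begins 54 mm behind the grasp point. The pads swing forward as they close: fully open they stand 13 mm farther back than shut.
Start: joints at [-1.444, 0.217, 1.613, -0, 1.311, -0.112], TCP at [0.148, -0.607, 0.231] pointing down, gripper open.
Joint ranges: [-2.75, 2.75], [-0.78, 2.1], [0.31, 2.55], [-1.13, 4.27], [0.13, 2.63], [-2.58, 2.58]. Speed limits (rad/s): [2.79, 2.79, 3.14, 3.14, 3.14, 3.14].

## Interface

Orientations are given as [roll, pitch, yaw] about the fixed x, y, z axes, in that order (R = Rz(yaw) Ry(pitch) Rx(roll)).
In Python, from rig import arm gives the robot as it stands.
- The arm moves only by the tool carry_out, never from a script. Its argument "series" is a list that holds one entry, the list of rows, each a list of 5 numbers: the shift along the tool's x, y, z normalised to -1 to 1, where 1 is 30 mm, then the turn about the tool's x normalised to -1 to 1, where 1 is 60 degrees, then the finger opening in mm, from 0 to 85.4. A call has 1 to 12 rows; each row shifts and turns the commanded pose from where the row before left it, along the tool's axes as they then stand; what a row does not reach is not made up. A row lasts 1/8 s, in which the tool goes at most 62.5 mm and 10.7 degrees, less where a joint would pass 70% of its speed; a pose out of reach is approached as far as the arm can. A call with a number of a shift or a turn outside -1 to 1 is refused whole. A call with a gripper value outside its range is refused whole. The fingers move at their own pace and stop on an object; "grip_force" is the grip in N (left out, the last holds). Time passes only in rows, so rows that do not move let the fingers close. It gives the time, the measured TCP pose, the force and the opening at its end, in the units of the state.
- arm.get_state(): the state, without advancing time (a new reading comes with each control period).
- arm.capture(name): name is "side" or "top" or "wrist"; returns the picture (480x640x3 uint8, red, green, blue); there is no depth.
- arm.camera_model(name): a dict with "intrinsics" (3x3 intrinsics, pixels), "eye" and "attitude" of the camera in the world; the wrist camera has in their place "hand_eye" (4x4, takes a point from camera to tool coordinates, whose origin is the TCP and whose axes are the tool frame's). Camera axes: x right, y up, looking along -z (the intrinsics and any distortion apply to the point x, -y, -z); pixel columns grow to the right and rows downward; lengths in m; the calibration is good to about 2 mm. A picture is of the moment at which its call begins: read the wrist's pose just before it. camera_model takes no time and is no camera call.
- arm.finish_job(): hands the job in, once; it reports no verdict.
The state is a dict: "clock": time; "joint_pos": joint angles; "dq": joint speeds; "joint_torque": joint torques, N m; "tool_pos": TCP position; "orientation": TCP orientation; "contact_force": force on the tool from outside, world axes, zero at the start; "moment": the same for the moment, N m; "width": finger opening in m.
Only numpy, scipy, OpenCV 4.12 (cv2) and the standard library are available. Lean on these libraries where they do the work, as an engineer would, in place of code of your own. Each camera call takes 0.05 s, during which the arm holds its last target. There are 200 camera calls.

## Working session

There is one attempt and no reset: what is moved stays moved. The work goes in short steps, Python scripts to look and compute and a tool call to move; the robot and the scene stay as the last step left them, time stands still between calls to the robot, and variables do not carry over. Pictures are saved under pics/ and viewed, about 8 in all and at most 12, crops included, and the job is handed in when it is done.

Besides the shell and the picture viewer there is one more tool, called after "Call:" as name([rows], argument=value, ...), one row to a line, values as JSON. carry_out: Moves the arm, as the interface text tells. Its arguments: {"type":"object","properties":{"series":{"type":"array","items":{"type":"array","items":{"type":"array","items":{"type":"number"}}}},"grip_force":{"type":"number"}},"required":["series"]}

```bash
mkdir -p pics; ls
python3 - <<'E'
from rig import arm
import cv2,numpy as np
s=arm.get_state();print({k:np.round(v,4).tolist() for k,v in s.items()})
for n in("top","side","wrist"):
    print(n,{k:(np.round(v,4).tolist() if not isinstance(v,str) else v) for k,v in arm.camera_model(n).items()})
    cv2.imwrite(f"pics/{n}0.png",arm.capture(n)[:,:,::-1])
E
```

```text
pics
{'clock': 0.0, 'joint_pos': [-1.4442, 0.2178, 1.615, -0.0, 1.3113, -0.1122], 'dq': [0.001, 0.0012, -0.002, -0.0017, 0.0004, 0.0006], 'joint_torque': [-0.0003, -39.6844, -30.3854, -0.0001, 0.0098, 0.0], 'tool_pos': [0.1477, -0.6064, 0.2299], 'orientation': [-1.6727, 1.5684, 1.7077], 'contact_force': [-1.6384, 0.6664, 0.1796], 'moment': [0.0206, -0.0485, -0.0065], 'width': 0.0853}
top {'intrinsics': [[472.4074, 0.0, 321.1676], [0.0, 472.4074, 237.8899], [0.0, 0.0, 1.0]], 'eye': [0.4854, -0.0367, 1.2025], 'attitude': [0.1349, 0.0019, -1.5824]}
side {'intrinsics': [[580.065, 0.0, 314.3945], [0.0, 580.065, 230.6034], [0.0, 0.0, 1.0]], 'eye': [0.3547, 0.8675, 0.9617], 'attitude': [0.8199, -0.0093, -2.8582]}
wrist {'intrinsics': [[350.6831, 0.0, 317.2527], [0.0, 350.6831, 238.8701], [0.0, 0.0, 1.0]], 'hand_eye': [[0.0006, 0.3021, -0.9533, -0.1441], [1.0, -0.0005, 0.0005, -0.0005], [-0.0003, -0.9533, -0.3021, -0.0773], [0.0, 0.0, 0.0, 1.0]]}
```

View pics/top0.png

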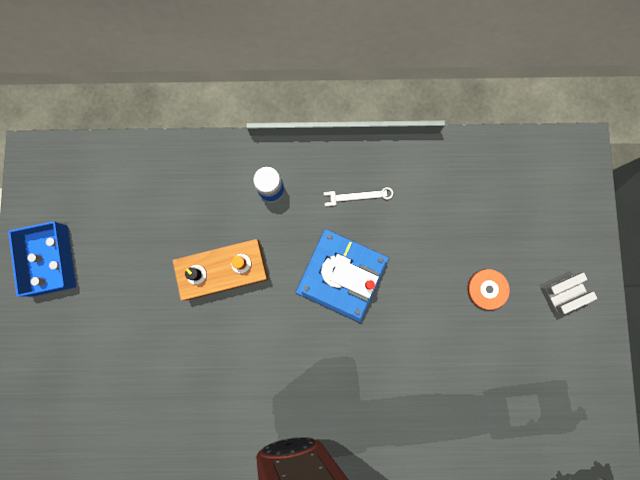

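View pics/side0.png

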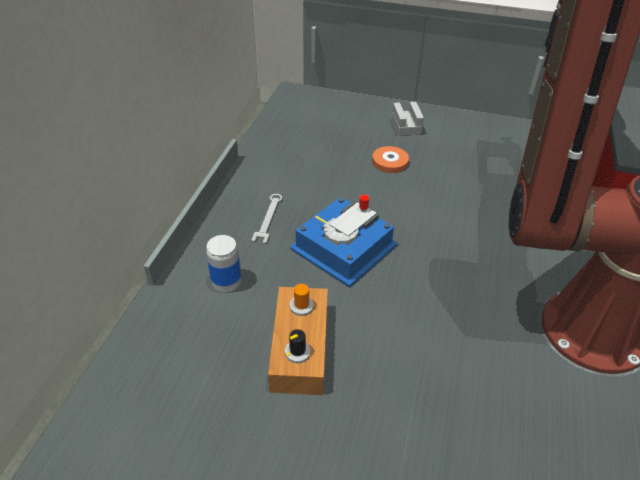

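The top view shows the nest near (342,277), the red knob at (370,285), the black arbor head at (193,273) and the orange plug at (240,263). The side view agrees: the slide is nearly shut and the arbor is in the rack hole farther from the nest.

```bash
cat > h.py <<'E'
from rig import arm
import cv2,numpy as np
from scipy.spatial.transform import Rotation as Ro
def cam(n,s=None):
    m=arm.camera_model(n);K=np.array(m["intrinsics"])
    if n=="wrist":
        T=np.eye(4);T[:3,:3]=Ro.from_euler("xyz",s["orientation"]).as_matrix();T[:3,3]=s["tool_pos"]
        T=T@np.array(m["hand_eye"]);return K,T[:3,:3],T[:3,3]
    return K,Ro.from_euler("xyz",m["attitude"]).as_matrix(),np.array(m["eye"])
def ray(c,uv,z):
    K,R,e=c;d=R@np.diag([1,-1,-1])@np.linalg.inv(K)@[uv[0],uv[1],1]
    return e+d*(z-e[2])/d[2]
def proj(c,p):
    K,R,e=c;q=K@np.diag([1,-1,-1])@R.T@(np.asarray(p)-e);return q[:2]/q[2]
def blobs(im,lo,hi,amin=15):
    """HSV blobs: (area,u,v)"""
    h=cv2.cvtColor(im,cv2.COLOR_RGB2HSV);m=cv2.inRange(h,np.array(lo),np.array(hi))
    n,_,st,ce=cv2.connectedComponentsWithStats(m)
    return [(int(st[i,4]),*np.round(ce[i],1)) for i in range(1,n) if st[i,4]>=amin],m
E
python3 - <<'E'
from h import *
for n,(x,y,w,h) in {"top":(160,220,240,110),"side":(250,180,160,210)}.items():
    im=cv2.imread(f"pics/{n}0.png")[:,:,::-1];c=cam(n)
    red=[b for l,u in(((0,200,90),(3,255,255)),((176,200,90),(180,255,255))) for b in blobs(im,l,u)[0]]
    print(n,"red",red);yl=blobs(im,(22,150,120),(34,255,255),4)[0];print("yel",yl)
    orr=blobs(im,(8,235,150),(20,255,255))[0];print("or",orr)
    bl=blobs(im,(100,150,60),(120,255,255),300)[0];print("blue",bl)
    bk=blobs(im[y:y+h,x:x+w],(0,0,0),(180,255,40))[0];print("black",[(a,u+x,v+y) for a,u,v in bk])
    k=800/w if w>h else 600/h
    cv2.imwrite(f"pics/{n}c.png",cv2.resize(im[y:y+h,x:x+w,::-1],None,fx=k,fy=k,interpolation=cv2.INTER_CUBIC)[:600,:800])
E
```

```text
top red []
yel [(8, np.float64(348.4), np.float64(246.0)), (5, np.float64(345.2), np.float64(253.0)), (19, np.float64(188.4), np.float64(270.8))]
or []
blue [(3650, np.float64(41.3), np.float64(258.4)), (3137, np.float64(338.0), np.float64(275.1))]
black [(44, np.float64(197.4), np.float64(275.2))]
side red [(23, np.float64(624.0), np.float64(182.7)), (92, np.float64(363.6), np.float64(201.3))]
yel [(14, np.float64(320.2), np.float64(218.9)), (25, np.float64(293.4), np.float64(336.2)), (8, np.float64(287.6), np.float64(353.8))]
or [(121, np.float64(300.9), np.float64(289.8))]
blue [(331, np.float64(333.0), np.float64(209.6)), (3641, np.float64(344.0), np.float64(249.5)), (513, np.float64(224.9), np.float64(274.5))]
black [(179, np.float64(297.6), np.float64(347.1))]
```

View pics/topc.png

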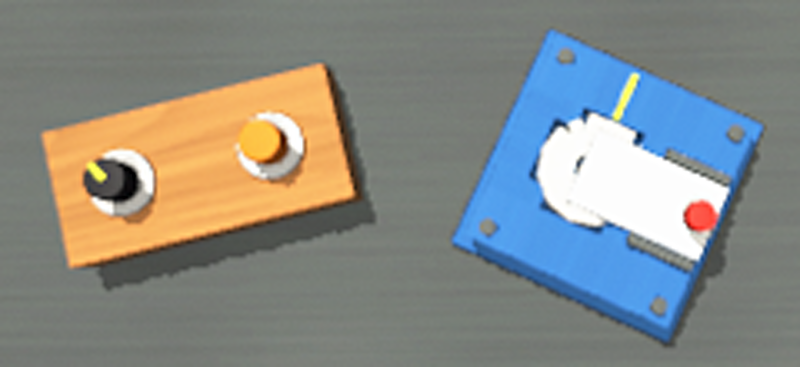

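Run:
```python
from h import *
c=cam("top");f=lambda u,v,z:ray(c,(160+u/3.3333-.35,220+v/3.3333-.35),z)
B=np.array([f(*p,.063) for p in[(567,56),(735,132),(658,305),(488,227)]]);print("bolts",B.round(4).tolist(),"mid",B.mean(0).round(4))
e=[B[i]-B[(i+1)%4] for i in range(4)];print([np.hypot(*v[:2]).round(4) for v in e],[np.degrees(np.arctan2(v[1],v[0])).round(1) for v in e])
y=[f(635,75,.0625),f(617,118,.0625)];d=y[0]-y[1];print("yel",np.round(y,4).tolist(),np.degrees(np.arctan2(d[1],d[0])))
print("knob",f(700,214,.113).round(4),"arbor top",f(103,179,.113),"collar",f(120,184,.068),"or top",f(262,142,.113),"or collar",f(271,147,.068))
s=[f(88,163,.113),f(105,180,.113)];d=s[0]-s[1];print("stripe",np.degrees(np.arctan2(d[1],d[0])))
c2=cam("side");print("side knob",ray(c2,(364,197),.113))
a=ray(c2,(297.5,335.5),.113);st=ray(c2,(293.4,336.2),.113);co=ray(c2,(287.6,353.8),.068);print("side arbor",a,st,co)
R=[f(*p,.06) for p in[(42,133),(322,65),(356,197),(70,267)]];print("rack",np.round(R,4).tolist(),np.mean(R,0))
```

```text
bolts [[0.6433, -0.0572, 0.063], [0.5862, -0.1784, 0.063], [0.4628, -0.1198, 0.063], [0.5197, 0.0014, 0.063]] mid [ 0.553  -0.0885  0.063 ]
[np.float64(0.1339), np.float64(0.1366), np.float64(0.1339), np.float64(0.1368)] [np.float64(64.7), np.float64(-25.4), np.float64(-115.2), np.float64(154.6)]
yel [[0.6288, -0.1067, 0.0625], [0.5975, -0.093, 0.0625]] -23.622056425075463
knob [ 0.5254 -0.1464  0.113 ] arbor top [0.55436452 0.26572034 0.113     ] collar [0.5534718  0.26587611 0.068     ] or top [0.57871502 0.1560406  0.113     ] or collar [0.57887369 0.15745775 0.068     ]
stripe 45.41604961623612
side knob [ 0.52421713 -0.1489485   0.113     ]
side arbor [0.55325991 0.26598995 0.113     ] [0.55984219 0.26956532 0.113     ] [0.56883118 0.27871804 0.068     ]
rack [[0.5917, 0.3257, 0.06], [0.6392, 0.1222, 0.06], [0.5425, 0.0969, 0.06], [0.4947, 0.3026, 0.06]] [0.56704833 0.21183195 0.06      ]
```

View pics/sidec.png

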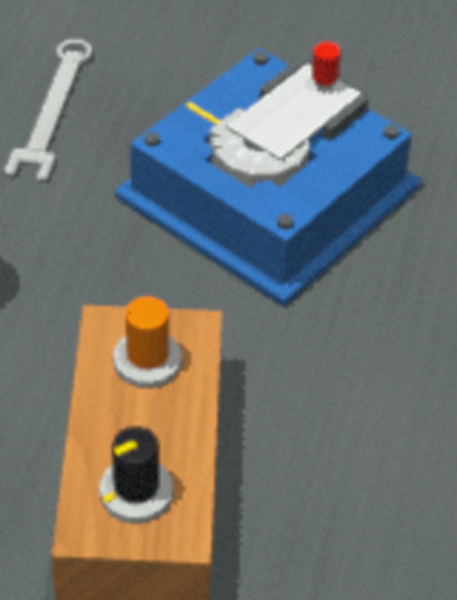

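The side view confirms that the key stripe on the head and the collar point the same way, about 43°. The nest's yaw is about -25° and the knob lies 64 mm out along -y, so the geometry is consistent. Next I plan the approach to the knob.

```bash
cat >> h.py <<'E'
def plan(p,jaw,turn_first=True):
    """remaining move in tool units to TCP p with jaw yaw (deg, mod 180), tool pointing down"""
    s=arm.get_state();R=Ro.from_euler("xyz",s["orientation"]).as_matrix()
    j=np.degrees(np.arctan2(R[1,1],R[0,1]));dy=(jaw-j+90)%180-90;t=-dy
    Rn=R@Ro.from_euler("x",np.radians(t)).as_matrix() if turn_first else R
    d=Rn.T@(np.array(p)-s["tool_pos"])
    print("t",round(s["clock"],2),"tcp",np.round(s["tool_pos"],4),"xaxis",R[:,0].round(3),"jaw",j.round(2),"F",np.round(s["contact_force"],1),"w",round(s["width"],4),"q",np.round(s["joint_pos"],2))
    print(" shift units",(d/.03).round(3),"turn units",round(t/60,3),"(deg",round(t,1),")")
E
python3 - <<'E'
from h import *
plan((.525,-.148,.20),64.7);plan((.525,-.148,.20),64.7,False)
E
```

```text
t 0.15 tcp [ 0.1478 -0.6066  0.2303] xaxis [-0.     0.002 -1.   ] jaw -76.32 F [ 0.4 -0.6  0.5] w 0.0855 q [-1.44  0.22  1.61 -0.    1.31 -0.11]
 shift units [  1.034 -19.194  -4.836] turn units 0.65 (deg 39.0 )
t 0.15 tcp [ 0.1478 -0.6066  0.2303] xaxis [-0.     0.002 -1.   ] jaw -76.32 F [ 0.4 -0.6  0.5] w 0.0855 q [-1.44  0.22  1.61 -0.    1.31 -0.11]
 shift units [  1.034 -11.878 -15.833] turn units 0.65 (deg 39.0 )
```

Call:
carry_out([
  [[0, 0, 0, 0.1625, 60], [0, 0, 0, 0.1625, 60], [0, 0, 0, 0.1625, 60], [0, 0, 0, 0.1625, 60], [0.05, -0.96, -0.24, 0, 60], [0.05, -0.96, -0.24, 0, 60], [0.05, -0.96, -0.24, 0, 60], [0.05, -0.96, -0.24, 0, 60], [0.05, -0.96, -0.24, 0, 60], [0.05, -0.96, -0.24, 0, 60], [0.05, -0.96, -0.24, 0, 60], [0.05, -0.96, -0.24, 0, 60]],
], grip_force=60)

```text
clock: 1.65
tool_pos: [0.2989, -0.4226, 0.2189]
orientation: [-0.711, 1.57, 1.989]
contact_force: [-0.1, 0.0, -0.1]
width: 0.0599
```

Call:
carry_out([
  [[0.05, -0.96, -0.24, 0, 60], [0.05, -0.96, -0.24, 0, 60], [0.05, -0.96, -0.24, 0, 60], [0.05, -0.96, -0.24, 0, 60], [0.05, -0.96, -0.24, 0, 60], [0.05, -0.96, -0.24, 0, 60], [0.05, -0.96, -0.24, 0, 60], [0.05, -0.96, -0.24, 0, 60], [0.05, -0.96, -0.24, 0, 60], [0.05, -0.5, -0.2, 0, 60], [0, 0, 0, 0, 60], [0, 0, 0, 0, 60]],
])

```text
clock: 3.15
tool_pos: [0.4793, -0.2066, 0.2042]
orientation: [0.917, 1.57, -2.667]
contact_force: [-0.6, 0.4, 0.1]
width: 0.06
```

Run:
```python
from h import *
plan((.525,-.148,.079),64.7)
s=arm.get_state();im=arm.capture("wrist");cv2.imwrite("pics/w1.png",im[:,:,::-1]);c=cam("wrist",s)
print("expect knob top",proj(c,(.525,-.148,.113)),"hub",proj(c,(.553,-.0885,.07)))
for l,u in(((0,170,60),(4,255,255)),((174,170,60),(180,255,255))):print(blobs(im,l,u,30)[0])
print(blobs(im,(24,150,100),(34,255,255))[0])
```

```text
t 3.15 tcp [ 0.4793 -0.2066  0.2042] xaxis [-0.001 -0.    -1.   ] jaw -115.34 F [-0.6  0.4  0.1] w 0.06 q [-0.54  0.02  1.88 -0.    1.24  1.47]
 shift units [ 4.17  -2.421 -0.545] turn units -0.001 (deg -0.0 )
expect knob top [212.99981305 219.62479923] hub [146.72097228 206.46702014]
[]
[]
[]
```

View pics/w1.png

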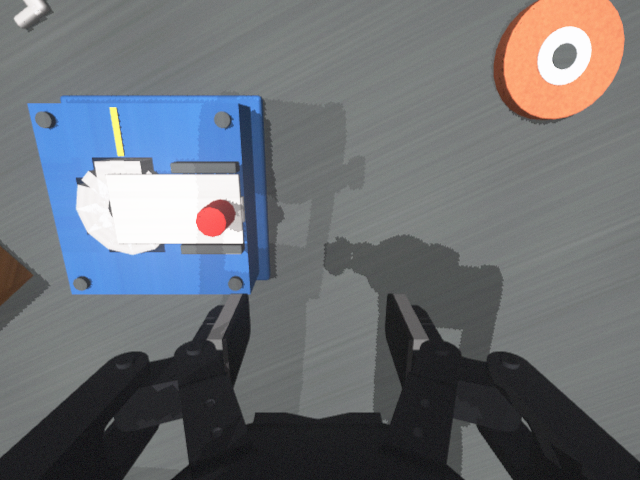

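The wrist view has the knob top at (211,220), against (213,220) expected, so the calibration agrees. The bolts are at (44,120), (223,120), (236,284) and (82,284).

Run:
```python
from h import *
s=arm.get_state();c=cam("wrist",s)
k=ray(c,(211,220),.113);B=np.array([ray(c,p,.063) for p in((44,120),(223,120),(236,284),(82,284))])
print("knob",k,"bolt mid",B.mean(0));e=[B[i]-B[i-1] for i in range(4)];print([np.degrees(np.arctan2(v[1],v[0])).round(1) for v in e],[np.hypot(*v[:2]).round(4) for v in e])
plan((k[0],k[1],.082),64.7)
```

```text
knob [ 0.52535871 -0.14673447  0.113     ] bolt mid [ 0.55197868 -0.08448783  0.063     ]
[np.float64(-24.8), np.float64(-115.3), np.float64(154.8), np.float64(64.6)] [np.float64(0.1382), np.float64(0.1379), np.float64(0.1382), np.float64(0.137)]
t 3.2 tcp [ 0.4792 -0.2068  0.2042] xaxis [-0. -0. -1.] jaw -115.37 F [ 0.2 -0.5 -0.1] w 0.06 q [-0.54  0.02  1.88 -0.    1.24  1.47]
 shift units [ 4.073 -2.469 -0.536] turn units -0.001 (deg -0.1 )
```

Call:
carry_out([
  [[0, -0.82, -0.18, 0, 60], [0, -0.82, -0.18, 0, 60], [0, -0.83, -0.18, 0, 60], [0.9, 0, 0, 0, 60], [0.9, 0, 0, 0, 60], [0.9, 0, 0, 0, 60], [0.9, 0, 0, 0, 60], [0.47, 0, 0, 0, 60], [0, 0, 0, 0, 15], [0, 0, 0, 0, 15], [0, 0, 0, 0, 15], [0, 0, 0, 0, 15]],
])

```text
clock: 4.7
tool_pos: [0.527, -0.1466, 0.0837]
orientation: [3.025, 1.568, -0.559]
contact_force: [-0.8, -2.2, 3.2]
width: 0.0204
```

Call:
carry_out([
  [[0, 0, 0, 0, 15], [0, 0.3, 0, 0, 15], [0, 0.3, 0, 0, 15], [0, 0.3, 0, 0, 15], [0, 0.3, 0, 0, 15], [0, 0.3, 0, 0, 15], [0, 0, 0, 0, 15]],
])

```text
clock: 5.58
tool_pos: [0.5079, -0.187, 0.0836]
orientation: [-2.788, 1.568, -0.088]
contact_force: [-0.9, 0.9, 6.8]
width: 0.0208
```

Call:
carry_out([
  [[0, 0.15, 0, 0, 15], [0, 0.15, 0, 0, 15], [0, 0.1, 0, 0, 15], [0, 0, 0, 0, 15]],
])

```text
clock: 6.08
tool_pos: [0.5069, -0.1889, 0.0833]
orientation: [-1.741, 1.551, 0.954]
contact_force: [13.7, 25.5, 4.4]
width: 0.0202
```

Call:
carry_out([
  [[0, -0.15, 0, 0, 15], [0, -0.15, 0, 0, 15], [0, 0, 0, 0, 15]],
])

```text
clock: 6.45
tool_pos: [0.5071, -0.1887, 0.0835]
orientation: [-2.555, 1.568, 0.145]
contact_force: [-0.1, 2.5, 6.4]
width: 0.0201
```

Call:
carry_out([
  [[0, 0, 0, 0, 60], [0, 0, 0, 0, 60], [0, 0, 0, 0, 60], [-1, 0, 0, 0, 60], [-1, 0, 0, 0, 60], [-1, 0, 0, 0, 60], [-1, 0, 0, 0, 60], [0, 0, 0, 0, 60], [0, 0, 0, 0, 60]],
])

```text
clock: 7.58
tool_pos: [0.5048, -0.1891, 0.201]
orientation: [-0.054, 1.569, 2.646]
contact_force: [-0.8, 0.9, -0.1]
width: 0.0598
```

Run:
```python
from h import *
plan((.5535,.266,.20),13.1);plan((.5535,.266,.20),13.1,False)
s=arm.get_state();im=arm.capture("wrist");cv2.imwrite("pics/w2.png",im[:,:,::-1])
```

```text
t 7.58 tcp [ 0.5048 -0.1891  0.201 ] xaxis [-0.002  0.001 -1.   ] jaw -115.33 F [-0.8  0.9 -0.1] w 0.0598 q [-0.49  0.06  1.84  0.    1.24  1.52]
 shift units [ 0.044 -5.019 14.408] turn units 0.86 (deg 51.6 )
t 7.58 tcp [ 0.5048 -0.1891  0.201 ] xaxis [-0.002  0.001 -1.   ] jaw -115.33 F [-0.8  0.9 -0.1] w 0.0598 q [-0.49  0.06  1.84  0.    1.24  1.52]
 shift units [  0.044 -14.407   5.023] turn units 0.86 (deg 51.6 )
```

View pics/w2.png

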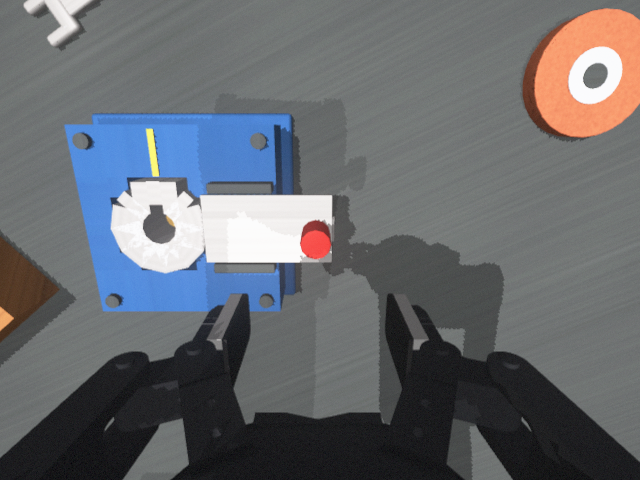

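The slide is fully out and the bore is open: bore at (159,226), keyway at its top at (156,210), and the ejector visible inside. I look again with the hub centred on the way to the rack.

Call:
carry_out([
  [[0, -0.95, 0.33, 0, 60], [0, -0.95, 0.33, 0, 60], [0, -0.95, 0.33, 0, 60], [0, -0.95, 0.33, 0, 60], [0, 0, 0, 0, 60], [0, 0, 0, 0, 60]],
])

```text
clock: 8.38
tool_pos: [0.5178, -0.0697, 0.201]
orientation: [0.484, 1.569, -3.099]
contact_force: [-0.2, -1.1, 0.3]
width: 0.0596
```

Run:
```python
from h import *
plan((.5535,.266,.20),13.1,False)
s=arm.get_state();im=arm.capture("wrist");c=cam("wrist",s)
u,v=proj(c,(.5525,-.0865,.07)).round().astype(int);print("expect hub px",u,v)
x,y=u-90,v-70;cr=im[y:y+130,x:x+180,::-1]
cv2.imwrite("pics/w3.png",cv2.resize(cr,None,fx=4.4,fy=4.4,interpolation=cv2.INTER_CUBIC));print("crop origin",x,y,cr.shape)
import pickle;pickle.dump((s["tool_pos"],s["orientation"],x,y,im),open("w3.pkl","wb"))
```

```text
t 8.38 tcp [ 0.5178 -0.0697  0.201 ] xaxis [-0.002 -0.    -1.   ] jaw -115.3 F [-0.2 -1.1  0.3] w 0.0596 q [-0.27  0.03  1.88 -0.    1.23  1.74]
 shift units [  0.029 -10.625   3.706] turn units 0.86 (deg 51.6 )
expect hub px 318 179
crop origin 228 109 (130, 180, 3)
```

View pics/w3.png

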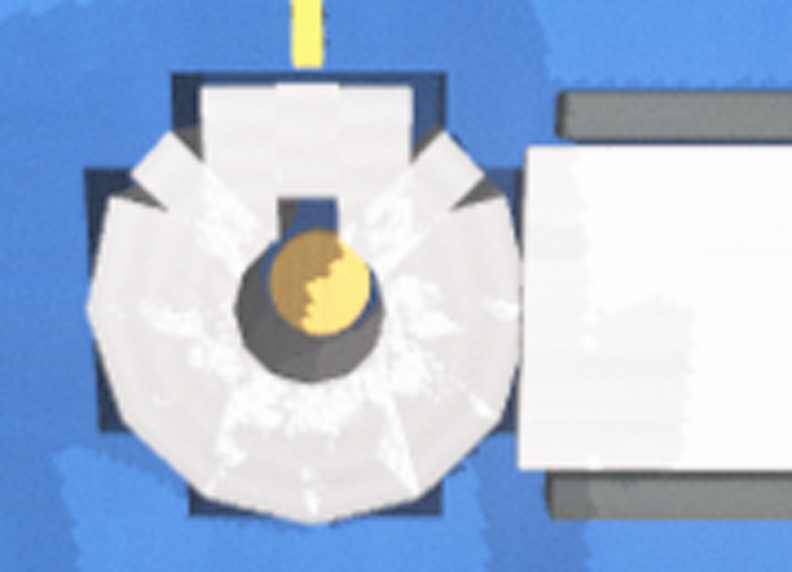

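Run:
```python
from h import *
import pickle
tp,o,x,y,im=pickle.load(open("w3.pkl","rb"));c=cam("wrist",dict(tool_pos=tp,orientation=o))
f=lambda u,v,z:ray(c,(x+(u+.5)/4.4-.5,y+(v+.5)/4.4-.5),z)
h=f(309,309,.07);k=f(308,198,.07);yl=f(308,20,.0625);print("hub",h,"key",np.hypot(*(k-h)[:2]),[np.degrees(np.arctan2(*(p-h)[1::-1])).round(1) for p in(k,yl)])
print("ring",f(304.5,303,.07), "diam",np.hypot(*(f(88,309,.07)-f(521,309,.07))[:2]))
ct=cam("top");print("hub in top",proj(ct,h),"crop",(proj(ct,h)-[160,220])*3.333)
c2=cam("wrist",dict(tool_pos=[.5048,-.1891,.201],orientation=[-0.054,1.569,2.646]))
print("w2 hub",ray(c2,(159,226),.07),"bolts",np.mean([ray(c2,p,.063) for p in((82,141),(259,141),(267,300),(113,300))],0),"knob",ray(c2,(315,237),.113))
d=ray(c2,(315,237),.113)-h;print("knob rel",np.hypot(*d[:2]),np.degrees(np.arctan2(d[1],d[0])))
```

```text
hub [ 0.55933426 -0.07210855  0.07      ] key 0.01917396413644674 [np.float64(-25.7), np.float64(-25.6)]
ring [ 0.56062352 -0.07185581  0.07      ] diam 0.07677693743814498
hub in top [336.49638304 270.69467239] crop [588.26244468 168.96534307]
w2 hub [ 0.56041064 -0.07237563  0.07      ] bolts [ 0.5521111  -0.08505261  0.063     ] knob [ 0.50980239 -0.18915063  0.113     ]
knob rel 0.12709151695489304 -112.93794163603603
```

Call:
carry_out([
  [[0, -0.966, 0.337, 0, 70], [0, -0.966, 0.337, 0, 70], [0, -0.966, 0.337, 0, 70], [0, -0.966, 0.337, 0, 70], [0, -0.966, 0.337, 0, 70], [0, -0.966, 0.337, 0, 70], [0, -0.966, 0.337, 0, 70], [0, -0.966, 0.337, 0, 70], [0, -0.966, 0.337, 0, 70], [0, -0.966, 0.337, 0, 70], [0, -0.966, 0.337, 0, 70], [0, 0, 0, -0.165, 70]],
])

```text
clock: 9.93
tool_pos: [0.5548, 0.2672, 0.2018]
orientation: [-1.131, 1.571, 1.747]
contact_force: [-0.4, -0.0, -0.7]
width: 0.0699
```

Call:
carry_out([
  [[0, 0, 0, -0.165, 70], [0, 0, 0, -0.165, 70], [0, 0, 0, -0.165, 70], [0, 0, 0, -0.165, 70], [0, 0, 0, -0.165, 70], [0, 0, 0, -0.165, 70], [0, 0, 0, -0.165, 70], [0, 0, 0, -0.165, 70], [0, 0, 0, -0.165, 70], [0, 0, 0, -0.165, 70], [0, 0, 0, -0.165, 70], [0, 0, 0, -0.165, 70]],
])

```text
clock: 11.42
tool_pos: [0.5548, 0.265, 0.2017]
orientation: [-0.974, 1.57, -2.307]
contact_force: [-0.8, 0.2, -0.2]
width: 0.07
```

Call:
carry_out([
  [[0, 0, 0, 0, 70], [0, 0, 0, 0, 70]],
])

```text
clock: 11.68
tool_pos: [0.5545, 0.2656, 0.2019]
orientation: [-1.154, 1.57, -2.495]
contact_force: [0.6, -0.3, 0.6]
width: 0.0701
```

Run:
```python
from h import *
plan((.5535,.266,.20),13.1)
s=arm.get_state();im=arm.capture("wrist");c=cam("wrist",s)
print("expect head top",proj(c,(.5535,.266,.113)),"collar",proj(c,(.5535,.266,.068)))
cv2.imwrite("pics/w4.png",im[:,:,::-1])
print(blobs(im,(22,130,100),(36,255,255))[0])
```

```text
t 11.68 tcp [0.5545 0.2656 0.2019] xaxis [-0. -0. -1.] jaw 13.19 F [ 0.6 -0.3  0.6] w 0.0701 q [ 0.33  0.22  1.66 -0.    1.26  0.1 ]
 shift units [ 0.065 -0.031 -0.019] turn units 0.001 (deg 0.1 )
expect head top [315.8752466 243.687021 ] collar [316.11908851 226.47897604]
[(31, np.float64(326.0), np.float64(241.1)), (797, np.float64(318.9), np.float64(374.1))]
```

View pics/w4.png

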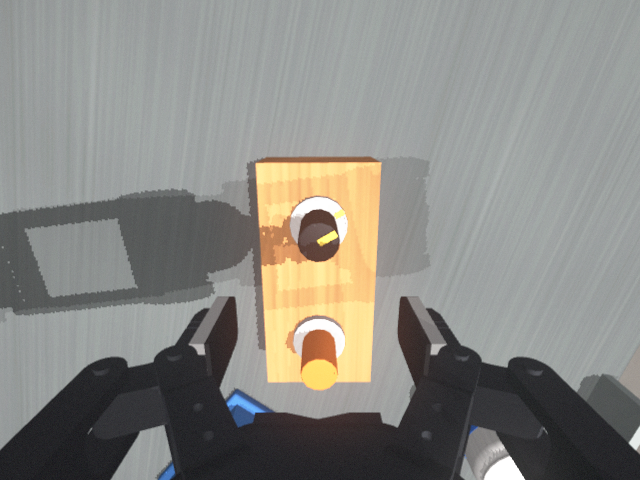

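The arbor head top is at (319,243) between the fingers, with its stripe at (326,241) and the collar mark at (340,214). The orange plug is well clear of the jaws.

Run:
```python
from h import *
s=arm.get_state();c=cam("wrist",s);im=cv2.imread("pics/w4.png")[:,:,::-1]
_,m=blobs(im,(20,90,90),(38,255,255));
for name,(x0,x1,y0,y1),z in(("head",(305,342,228,258),.113),("collar",(332,352,204,222),.068)):
    r=m.copy()*0;r[y0:y1,x0:x1]=m[y0:y1,x0:x1];v,u=np.nonzero(r)
    P=np.array([ray(c,q,z)[:2] for q in zip(u,v)]);w,V=np.linalg.eigh(np.cov(P.T));d=V[:,1]
    print(name,len(u),P.mean(0).round(4),"axis",np.degrees(np.arctan2(d[1],d[0])).round(1),"spread",np.sqrt(w))
h=ray(c,(319,243),.113);co=ray(c,(319,224),.068);print("head ctr",h,"collar ctr",co)
q=ray(c,(340,214),.068)-co;print("collar mark ang",np.degrees(np.arctan2(q[1],q[0])),np.hypot(*q[:2]))
plan((h[0],h[1],.074),13.2)
g=im[190:270,290:350,::-1];print("black",blobs(im[190:270,290:350],(0,0,0),(180,255,75))[0])
```

```text
head 163 [0.5605 0.272 ] axis -143.7 spread [0.00278932 0.00418713]
collar 54 [0.5694 0.2812] axis -136.7 spread [0.00130547 0.00306538]
head ctr [0.55542758 0.26716249 0.113     ] collar ctr [0.55523659 0.26877198 0.068     ]
collar mark ang 39.51187187921151 0.019032079377011638
t 11.72 tcp [0.5544 0.2658 0.202 ] xaxis [-0. -0. -1.] jaw 13.23 F [-0.4 -0.1 -0. ] w 0.0701 q [ 0.33  0.22  1.66 -0.    1.26  0.1 ]
 shift units [ 4.268  0.043 -0.036] turn units 0.001 (deg 0.0 )
black []
```

Call:
carry_out([
  [[0.9, 0.04, -0.05, 0, 70], [0.9, 0, 0, 0, 70], [0.9, 0, 0, 0, 70], [0.9, 0, 0, 0, 70], [0.7, 0, 0, 0, 70], [0, 0, 0, 0, 70], [0, 0, 0, 0, 20], [0, 0, 0, 0, 20], [0, 0, 0, 0, 20], [0, 0, 0, 0, 20], [0, 0, 0, 0, 20]],
], grip_force=80)

```text
clock: 13.1
tool_pos: [0.5559, 0.2684, 0.0751]
orientation: [1.687, 1.569, 0.35]
contact_force: [-2.5, -1.0, 6.5]
width: 0.0284
```

Call:
carry_out([
  [[-0.3, 0, 0, 0, 20], [-0.8, 0, 0, 0, 20], [-0.9, 0, 0, 0, 20], [-0.9, 0, 0, 0, 20], [-0.9, 0, 0, 0, 20], [0, 0, 0, 0, 20], [0, 0, 0, 0, 20]],
])

```text
clock: 13.98
tool_pos: [0.5541, 0.2677, 0.1857]
orientation: [-1.471, 1.568, -2.809]
contact_force: [0.1, 0.6, -3.6]
width: 0.0284
```

Run:
```python
from h import *
# key 42 deg at jaw 13.2 -> key at -25.5 needs jaw -54.3
plan((.5595,-.0722,.19),13.2-42-25.5,False);plan((.5595,-.0722,.19),13.2-42-25.5,True)
s=arm.get_state();im=arm.capture("wrist");c=cam("wrist",s)
cr=im[180:360,200:440,::-1];cv2.imwrite("pics/w5.png",cv2.resize(cr,None,fx=3.3,fy=3.3,interpolation=cv2.INTER_CUBIC))
```

```text
t 13.97 tcp [0.5541 0.2677 0.1857] xaxis [-0.002 -0.001 -1.   ] jaw 13.38 F [ 0.1  0.6 -3.6] w 0.0284 q [0.34 0.24 1.68 0.   1.23 0.1 ]
 shift units [-0.137 -2.447 11.064] turn units 1.128 (deg 67.7 )
t 13.97 tcp [0.5541 0.2677 0.1857] xaxis [-0.002 -0.001 -1.   ] jaw 13.38 F [ 0.1  0.6 -3.6] w 0.0284 q [0.34 0.24 1.68 0.   1.23 0.1 ]
 shift units [-0.137  9.306  6.466] turn units 1.128 (deg 67.7 )
```

View pics/w5.png

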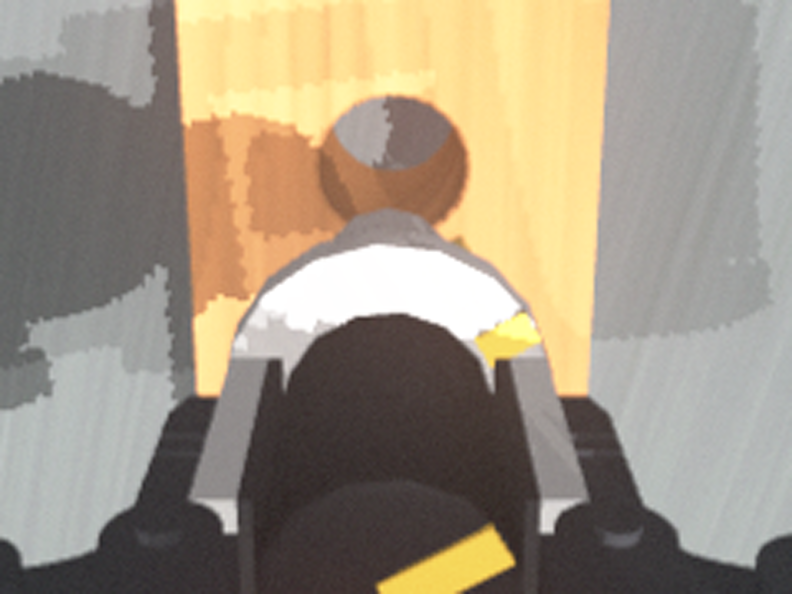

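The arbor is held clear of the rack, and the measured 3.6 N matches its weight. In the crop the collar mark runs from (483,349) to (533,326) and the head stripe from (385,590) to (505,540). From these I get the key's angle in the hand.

Run:
```python
from h import *
s=arm.get_state();c=cam("wrist",s);im=cv2.imread("pics/w5.png")[:,:,::-1]
R=Ro.from_euler("xyz",s["orientation"]).as_matrix();t=np.array(s["tool_pos"])
m=blobs(im,(22,140,100),(34,255,255))[1]
def tl(u,v,z): return R.T@(ray(c,(200+(u+.5)/3.3-.5,180+(v+.5)/3.3-.5),z)-t)
for n,z,(x0,x1,y0,y1) in(("head",.2236,(370,530,500,594)),("collar",.1786,(465,550,305,365))):
    v,u=np.nonzero(m[y0:y1,x0:x1]);P=np.array([tl(a+x0,b+y0,z) for a,b in list(zip(u,v))[::5]])[:,1:]
    w,V=np.linalg.eigh(np.cov(P.T));d=V[:,1]*np.sign(V[0,1]);print(n,len(u),"mean yz",P.mean(0).round(4),"angle from jaw (ccw)",np.degrees(np.arctan2(-d[1],d[0])).round(1),np.sqrt(w))
for a,b,z in((232,350,.1786),(543,350,.1786),(388,245,.1786),(285,380,.2236),(392,484,.2236)):print(tl(a,b,z)[1:].round(4))
```

```text
head 4201 mean yz [ 0.0071 -0.0028] angle from jaw (ccw) 24.0 [0.00130279 0.00363865]
collar 879 mean yz [ 0.0159 -0.0079] angle from jaw (ccw) -2.9 [0.00102278 0.00174645]
[-0.0221 -0.0071]
[ 0.0221 -0.0072]
[ 0.0001 -0.023 ]
[-0.0103 -0.0249]
[ 0.0005 -0.013 ]
```

Call:
carry_out([
  [[-0.9, 0, 0, 0, 20], [-0.1, -0.2, 0.92, 0, 20], [0, -0.2, 0.92, 0, 20], [0, -0.2, 0.92, 0, 20], [0, -0.2, 0.92, 0, 20], [0, -0.2, 0.92, 0, 20], [0, -0.2, 0.92, 0, 20], [0, -0.2, 0.92, 0, 20], [0, -0.2, 0.92, 0, 20], [0, -0.2, 0.92, 0, 20], [0, -0.2, 0.92, 0, 20], [0, -0.2, 0.92, 0, 20]],
])

```text
clock: 15.52
tool_pos: [0.5598, -0.0432, 0.2149]
orientation: [-2.014, 1.567, 2.932]
contact_force: [0.6, 0.4, -3.2]
width: 0.0282
```

Call:
carry_out([
  [[0, -0.2, 0.92, 0, 20], [0, 0, 0, 0.163, 20], [0, 0, 0, 0.163, 20], [0, 0, 0, 0.163, 20], [0, 0, 0, 0.163, 20], [0, 0, 0, 0.163, 20], [0, 0, 0, 0.163, 20], [0, 0, 0, 0.163, 20], [0, 0, 0, 0, 20], [0, 0, 0, 0, 20]],
])

```text
clock: 16.77
tool_pos: [0.5611, -0.0706, 0.216]
orientation: [-0.869, 1.569, 2.884]
contact_force: [0.3, -0.1, -2.6]
width: 0.0286
```

Run:
```python
from h import *
plan((.5603,-.0716,.145),-55)
```

```text
t 16.77 tcp [ 0.5611 -0.0706  0.216 ] xaxis [-0.002  0.001 -1.   ] jaw -54.94 F [ 0.3 -0.1 -2.6] w 0.0286 q [-0.25  0.11  1.77  0.    1.27  0.71]
 shift units [2.367 0.015 0.036] turn units 0.001 (deg 0.1 )
```

Call:
carry_out([
  [[0.8, 0.015, 0.036, 0, 20], [0.8, 0, 0, 0, 20], [0.7, 0, 0, 0, 20], [0, 0, 0, 0, 20], [0.1, 0, 0, 0, 20], [0.1, 0, 0, 0, 20], [0.1, 0, 0, 0, 20], [0.1, 0, 0, 0, 20], [0, 0, 0, 0, 20]],
])

```text
clock: 17.9
tool_pos: [0.5608, -0.0717, 0.1359]
orientation: [-0.905, 1.57, 2.846]
contact_force: [0.0, 0.7, -2.6]
width: 0.0287
```

Run:
```python
from h import *
plan((.5603,-.0716,.115),-55)
```

```text
t 17.9 tcp [ 0.5608 -0.0717  0.1359] xaxis [-0.001  0.    -1.   ] jaw -55.08 F [ 0.   0.7 -2.6] w 0.0287 q [-0.25  0.19  1.83  0.    1.12  0.71]
 shift units [ 0.697 -0.013  0.011] turn units -0.001 (deg -0.1 )
```

Still free just above the mouth. Now down in 3 mm steps to the pilot depth.

Call:
carry_out([
  [[0.1, 0, 0, 0, 20], [0.1, 0, 0, 0, 20], [0.1, 0, 0, 0, 20], [0, 0, 0, 0, 20]],
])

```text
clock: 18.4
tool_pos: [0.5607, -0.0717, 0.1267]
orientation: [-0.844, 1.57, 2.907]
contact_force: [0.1, -0.5, -3.3]
width: 0.0283
```

Call:
carry_out([
  [[0.1, 0, 0, 0, 20], [0.1, 0, 0, 0, 20], [0.1, 0, 0, 0, 20], [0.1, 0, 0, 0, 20], [0, 0, 0, 0, 20]],
])

```text
clock: 19.02
tool_pos: [0.5607, -0.0717, 0.1147]
orientation: [-0.869, 1.57, 2.882]
contact_force: [-0.3, -0.0, -3.6]
width: 0.0282
```

Call:
carry_out([
  [[0.07, 0, 0, 0, 20], [0.07, 0, 0, 0, 20], [0, 0, 0, 0, 20]],
])

```text
clock: 19.4
tool_pos: [0.5609, -0.0718, 0.1108]
orientation: [-0.89, 1.57, 2.861]
contact_force: [-0.9, 0.1, -3.2]
width: 0.0288
```

The key has slipped in: the arbor is 4 mm past the key stop with no contact force. I keep going down.

Call:
carry_out([
  [[0.1, 0, 0, 0, 20], [0.1, 0, 0, 0, 20], [0.1, 0, 0, 0, 20], [0.1, 0, 0, 0, 20], [0, 0, 0, 0, 20]],
])

```text
clock: 20.02
tool_pos: [0.5607, -0.0717, 0.0985]
orientation: [-0.868, 1.57, 2.883]
contact_force: [-0.2, -0.4, -3.3]
width: 0.0284
```

Call:
carry_out([
  [[0.1, 0, 0, 0, 20], [0.1, 0, 0, 0, 20], [0.1, 0, 0, 0, 20], [0, 0, 0, 0, 20]],
])

```text
clock: 20.52
tool_pos: [0.5616, -0.0719, 0.0911]
orientation: [2.356, 1.57, -0.176]
contact_force: [-2.1, 1.0, 4.5]
width: 0.0284
```

Call:
carry_out([
  [[0.1, 0, 0, 0, 20], [0.1, 0, 0, 0, 20], [0.1, 0, 0, 0, 20], [0, 0, 0, 0, 20], [0, 0, 0, 0, 20]],
])

```text
clock: 21.15
tool_pos: [0.5617, -0.072, 0.0851]
orientation: [0.155, 1.571, -2.377]
contact_force: [-9.3, 1.8, 20.2]
width: 0.0282
```

Call:
carry_out([
  [[0.08, 0, 0, 0, 20], [0, 0, 0, 0, 20], [0, 0, 0, 0, 20], [0, 0, 0, 0, 20]],
])

```text
clock: 21.65
tool_pos: [0.5617, -0.0719, 0.085]
orientation: [-0.472, 1.57, -3.004]
contact_force: [-16.3, 2.7, 32.0]
width: 0.0286
```

Run:
```python
from h import *
plan((.5603,-.0716,.0851),-55)
im=arm.capture("side");cv2.imwrite("pics/s9.png",cv2.resize(im[150:400,200:440,::-1],None,fx=2.4,fy=2.4,interpolation=cv2.INTER_CUBIC))
im=arm.capture("wrist");cv2.imwrite("pics/w9.png",im[:,:,::-1])
```

```text
t 21.65 tcp [ 0.5617 -0.0719  0.085 ] xaxis [-0.001 -0.    -1.   ] jaw -55.05 F [-16.3   2.7  32. ] w 0.0286 q [-0.25  0.26  1.86 -0.    1.02  0.71]
 shift units [-0.003 -0.036  0.032] turn units -0.001 (deg -0.1 )
```

View pics/s9.png

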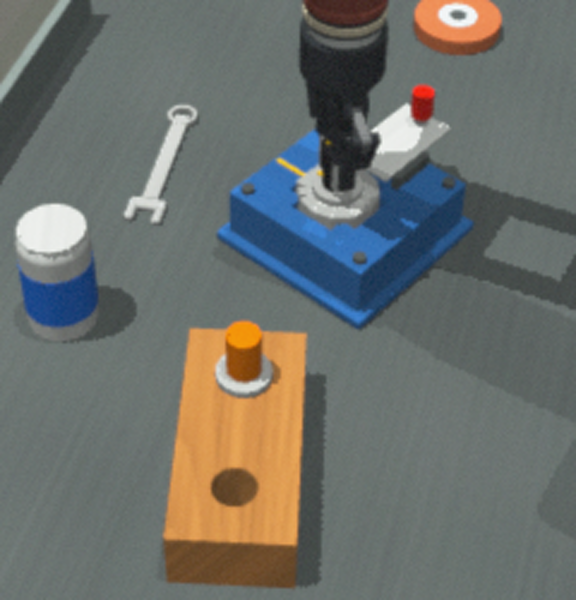

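View pics/w9.png

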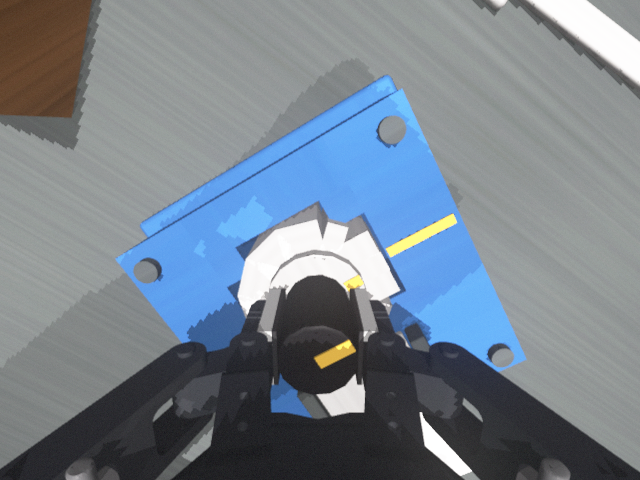

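The side view shows the collar flat on the hub, with the slide out and the plug, can and wrench undisturbed. The wrist view shows the arbor's stripe parallel to the yellow keyway line. The height stayed at 85.0 mm while the push rose by 12 N, so the collar is on a hard stop. I'm handing the job in.

Run:
```python
from h import *
print(arm.finish_job());plan((.5603,-.0716,.0851),-55)
```

```text
the job is handed in; nothing more can be done
None
the job is handed in; nothing more can be done
```

The arbor is in the hub, key in the keyway and collar down, and the job was handed in at 21.8 s with the gripper still holding and pressing it.

**Dust slide:** I pulled the knob 47 mm to the stop, where the force rose to about 29 N, and the wrist picture then showed the hub open. The slide had started about 18 mm out, so it ended at about 65 mm.

**Arbor:** I gripped it at 80 N and turned it 68° on the way, so the key went straight into the keyway with no searching.

**Last checks:**
- **Seating:** the TCP stopped at z = 85.0 mm against 85.1 mm computed for home. It moved only 0.1 mm when the push rose from 20 to 32 N, so the collar is on a hard stop.
- **Key:** the arbor's stripe lines up with the yellow keyway line in the wrist picture.
- **Other objects:** the side picture shows the plug, can, wheel and wrench where they were.

**What disagreed:**
- **Hub position:** my first estimate, from the middle of the nest's bolts, was 15–16 mm off because the hub is not centred between them. I corrected it from the bore itself.
- **Sideways force:** about 16 N of sideways force at the wrist remained at the end, and I left it as it was.
- **After hand-in:** I could not read the state again, so the final second of holding is not confirmed.

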